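Free the jammed caddy

TASK

The orange caddy was dropped crooked into its blue bay: one end sits up on the rubber block and its low end is caught under the bay's in-turned lip. Take it by its black grip, turn it level in the bay so that its corners come free, lift it straight up out of the bay, then set it down gently, upright, in the middle of the black mat and lengthwise along it, and let go. Leave the grey caddy in the other bay alone.

Things in the scene. Friction and masses are not known exactly. Their poses are not given: they have to be found in the camera images.
- orange_grip (a point): Centre of the orange caddy's black grip bar, the point to grasp, 150 mm above the caddy's underside on its centre line. The bar, 44 long (x), 16 wide (y), 24 high, runs lengthwise and is pinched across y; a plate 36 x 8 below it joins it to the tub. Axes: x along the caddy, z out of its open top. At the start its +x end is up by about 25 degrees, so z leans to its -x end.
- orange_base (a point): Centre of the underside of the loose orange caddy (0.3 to 0.56 kg), same axes: an open plastic tub 140 long (x), 66 wide (y), 100 high, with the grip above it, 162 high in all. At the start its -x end is down on the bay's floor.
- bay_a_floor (a point): Fixed blue steel bay holding the orange caddy: a point on its floor, 4 mm above the bench, below the middle of its mouth. x runs along the bay, parallel to the caddy within 3 degrees. Inside, the bay spans x -99 to 79 and y -45 to 45 from here; its end frames reach 154 and its side walls 50 above the floor. A slow straight pose blend from the start to level, centred here, underside 60 above the floor, is free.
- bay_a_mouth (a point): Middle of the bay's mouth, 148 mm above its floor, level with the underside of the lip: 20 deep, 6 thick, turned in at the -x end. 158 mm are free along x between its tip and the plain +x end frame: the level caddy, 140 long, passes with 9 mm at each end when centred; slanted as it starts it spans 169 over its corners and catches. It passes within about 10 degrees of level.
- bay_a_block (a point): Centre of the top of the fixed black rubber block inside the orange caddy's bay against its +x end, 15 long (x), as wide as the bay, top 52.5 above the bay's floor. The caddy's raised end rests on it; the level caddy must be above it to be lifted or turned clear.
- mat_top (a point): Fixed black rubber mat with a yellow border on the bench, 200 (x) by 130 (y) by 4 thick; the point is the centre of its upper face. It lies between the two bays.
- grey_grip (a point): Centre of the grip bar of the grey caddy, of the same shape, standing level in the other blue bay. A bystander, not to be moved.

How it is judged:
By the outcome, as a careful person would: the job done as asked, in the order asked, and still so for the second after the job is handed in, with the robot touching nothing.
It also fails if it takes over 45 s, if anything falls off the work surface, if the arm or the gripper's body presses on something with over 40 N, if the wrist force passes 120 N, or if a joint passes its speed limit or range.

ROBOT

A 7-joint arm with a two-finger parallel gripper is mounted at the origin on the work surface. World frame = base frame: x ahead of the robot, y to its left, z up, the work surface at z = 0. Lengths are in m, angles in rad, forces in N, time in s.
With the tool pointing down it reaches from about 0.4 to 0.875 m from the base axis. Payload 6.5 kg.
Tool frame: the origin (TCP) lies midway between the tips of the shut fingers; the grasp point (between the pads) lies arm.tcp_to_grasp behind it (arm.tcp_to_grasp is the distance from the TCP to the grasp point, in m); z points along the fingers, y is the direction in which the jaws open and shut (so a half turn about z gives the same grasp; the last joint's range is limited). The gripper opens to 85 mm and grips with 20 to 120 N. Pads are 22 mm wide; open, the fingers measure 114 mm over their backs; the gripper's body (76 mm by 85 mm) begins 54 mm behind the grasp point. The pads swing forward as they close: fully open they stand 13 mm farther back than shut.
Start: joints at [-0.066, 0.536, -0.004, 1.538, 0.003, 1.067, -0.071], TCP at [0.65, 0, 0.231] pointing down, gripper open.
Joint ranges: [-2.7, 2.7], [-0.37, 2.16], [-1.27, 1.26], [0.24, 2.4], [-1.31, 4.45], [0.19, 1.91], [-2.76, 2.76]. Speed limits (rad/s): [2.39, 2.39, 3.14, 3.14, 3.14, 3.14, 3.14].

INTERFACE

Orientations are given as a unit quaternion [x, y, z, w].
In Python, from rig import readout, read_camera, camera_model, arm gives the robot as it stands. The module is installed in compiled form; this text tells all that it offers.
- The arm moves only by the tool carry_out, never from a script. Its argument "rows" is a list that holds one entry, the list of rows, each a list of 5 numbers: the shift along the tool's x, y, z in cm, then the turn about the tool's z in rad, then the closure, from 0 (fully open) to 1 (shut). A call has 1 to 12 rows; each row is the pose to reach, as a shift and turn from the pose commanded when the call began, along the tool's axes at that moment; what a row does not reach only later rows make up. A row lasts 1/12 s, in which the tool goes at most 41.7 mm and 7.16 degrees, less where a joint would pass 70% of its speed; a pose out of reach is approached as far as the arm can. A call with a gripper value outside its range is refused whole. The fingers move at their own pace and stop on an object; "grip_force" is the grip in N (left out, the last holds). Time passes only in rows, so rows that repeat a pose let the fingers close. It gives the time, the measured TCP pose, the force and the opening at its end, in the units of the state.
- readout.sense(): the state, without advancing time (a new reading comes with each control period).
- read_camera(name): name is "scene" or "side" or "wrist"; returns the picture (400x640x3 uint8, red, green, blue); there is no depth.
- camera_model(name): a dict with "K" (3x3 intrinsics, pixels), "position" and "attitude" of the camera in the world; the wrist camera has in their place "tool_from_camera" (4x4, takes a point from camera to tool coordinates, whose origin is the TCP and whose axes are the flange's). Camera axes: x right, y down, z forward; pixel columns grow to the right and rows downward; lengths in m; the calibration is good to about 2 mm. The wrist camera is an equidistant fisheye: a pixel r from the principal point sees the ray r / f radians off the axis. A picture is of the moment at which its call begins: read the wrist's pose just before it. camera_model takes no time and is no camera call.
- arm.sign_off(): hands the job in, once; it reports no verdict.
The state is a dict: "clock": time; "joint_positions": joint angles; "dq": joint speeds; "effort": joint torques, N m; "tool_pos": TCP position; "eef_rot": TCP orientation; "wrist_force": force on the tool from outside, world axes, zero at the start; "wrist_torque": the same for the moment, N m; "grip_width": opening from 0.0 (shut) to 1.0 (fully open).
Only numpy, scipy, OpenCV 4.12 (cv2) and the standard library are available. Lean on these libraries where they do the work, as an engineer would, in place of code of your own. Each camera call takes 0.05 s, during which the arm holds its last target.

## Working session

There is one attempt and no reset: what is moved stays moved. The work goes in short steps, Python scripts to look and compute and a tool call to move; the robot and the scene stay as the last step left them, time stands still between calls to the robot, and variables do not carry over. Pictures are saved under pics/ and viewed, and the job is handed in when it is done.

Besides the shell and the picture viewer there is one more tool, called by a JSON object that holds its "fn" and its "kwargs". carry_out: Moves the arm, as the interface text tells. Its arguments: {"type":"object","properties":{"rows":{"type":"array"},"grip_force":{"type":"number"}},"required":["rows"]}

```bash
mkdir -p pics; ls; python3 - <<'E'
from rig import readout, read_camera, camera_model, arm
import cv2
s=readout.sense()
for k,v in s.items(): print(k,v)
print(arm.tcp_to_grasp)
for n in("scene","side","wrist"):
    im=read_camera(n); cv2.imwrite(f"pics/{n}0.png",im[:,:,::-1]); print(n,camera_model(n))
E
```

```text
pics
clock 0.0
joint_positions [-0.06621332  0.53719649 -0.00442671  1.53885054  0.0026086   1.06730304
 -0.07118717]
dq [-0.00149392 -0.00077451  0.00036656 -0.00100294 -0.00150951 -0.00045879
  0.0008992 ]
effort [-4.51575825e-04 -5.83398092e+01  1.04865700e+00 -2.59097242e+01
  1.23920938e-02  9.44124302e-03 -7.87308863e-06]
tool_pos [ 6.49374839e-01 -1.92288915e-05  2.30402364e-01]
eef_rot [ 7.07073997e-01  7.07139021e-01 -6.67519751e-04 -5.67091102e-04]
wrist_force [-0.40568293 -0.35950796 -0.09091172]
wrist_torque [-0.01990168 -0.02142547 -0.01546326]
grip_width 0.9988701365851169
0.0187
scene {'K': array([[373.29721713,   0.        , 315.06377954],
       [  0.        , 373.29721713, 204.53665859],
       [  0.        ,   0.        ,   1.        ]]), 'position': array([1.07042352, 0.08593578, 0.76615281]), 'attitude': array([ 0.61136317,  0.72778751, -0.24290919, -0.19379254])}
side {'K': array([[519.37123225,   0.        , 324.3414689 ],
       [  0.        , 519.37123225, 207.46397779],
       [  0.        ,   0.        ,   1.        ]]), 'position': array([ 0.28159625, -0.89913703,  1.01869762]), 'attitude': array([ 0.90434149, -0.16496956,  0.07141171, -0.38710707])}
wrist {'K': array([[309.70691629,   0.        , 318.90738869],
       [  0.        , 309.70691629, 198.82161872],
       [  0.        ,   0.        ,   1.        ]]), 'tool_from_camera': array([[ 3.74533507e-05, -9.48502524e-01, -3.16769570e-01,
         8.04979737e-02],
       [ 9.99999696e-01, -2.11081532e-04,  7.50276313e-04,
         1.87990814e-04],
       [-7.78503183e-04, -3.16769502e-01,  9.48502228e-01,
        -1.42037504e-01],
       [ 0.00000000e+00,  0.00000000e+00,  0.00000000e+00,
         1.00000000e+00]])}
```

View pics/scene0.png

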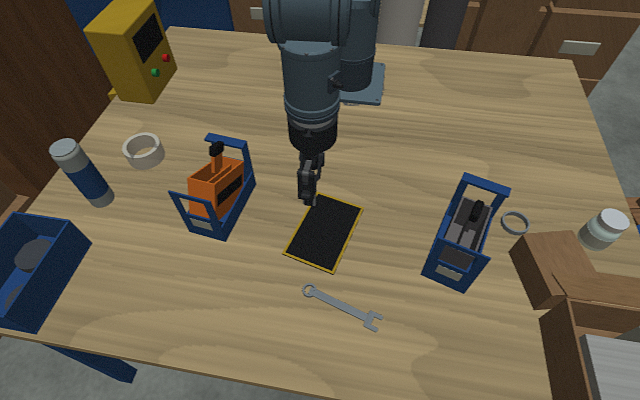

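View pics/side0.png

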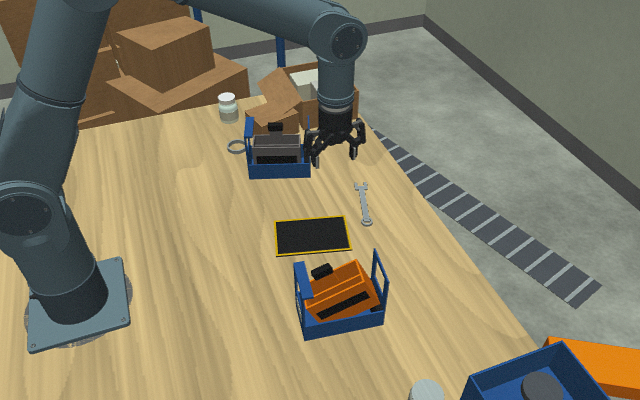

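View pics/wrist0.png

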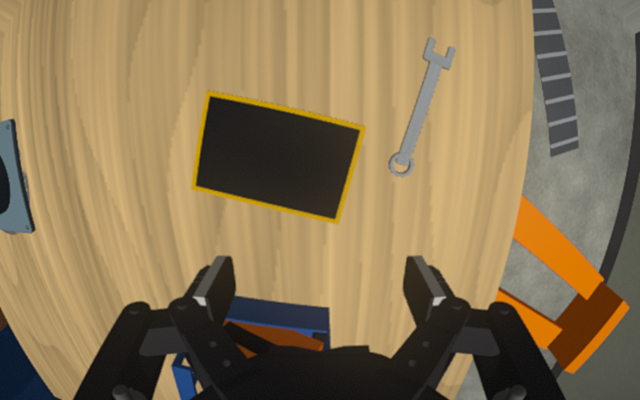

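The bay with the orange caddy is on the right of the arm (side view about (340,295), scene view about (215,190)). Its raised end points away from the base and the lip is nearest the robot. The mat is at side (313,236), and the grey caddy is on the left. Next I'll zoom in to measure.

```bash
python3 - <<'E'
import cv2
a=cv2.imread('pics/side0.png')[240:345,280:400]; cv2.imwrite('pics/z1.png',cv2.resize(a,None,fx=5,fy=5,interpolation=cv2.INTER_CUBIC))
a=cv2.imread('pics/scene0.png')[125:250,160:270]; cv2.imwrite('pics/z2.png',cv2.resize(a,None,fx=4.8,fy=4.8,interpolation=cv2.INTER_CUBIC))
E
```

```text
(no output)
```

View pics/z1.png

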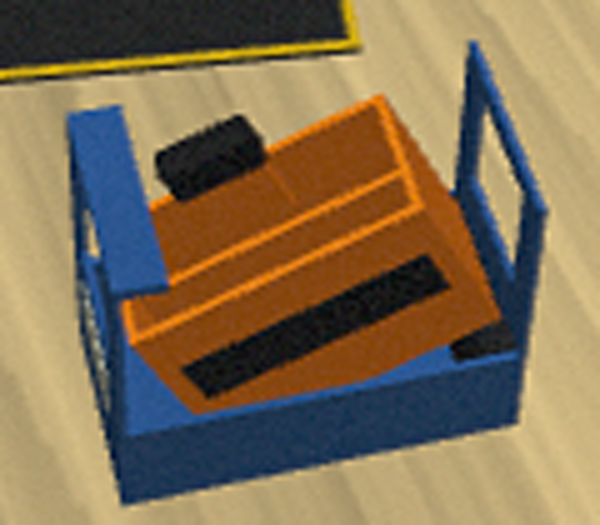

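View pics/z2.png

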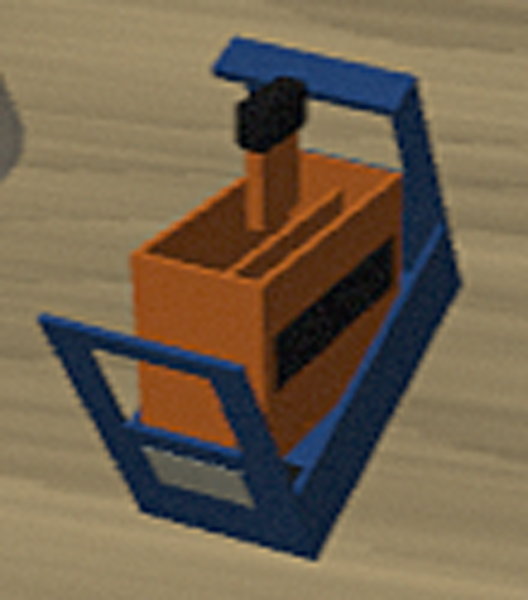

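```bash
cat > h.py <<'E'
import numpy as np
from scipy.spatial.transform import Rotation as R
from rig import readout, read_camera, camera_model, arm
def ray(n,uv):
    m=camera_model(n); K=m['K']; d=np.linalg.inv(K)@[uv[0],uv[1],1.]
    if n=='wrist':
        s=readout.sense(); c=np.array([K[0,2],K[1,2]]); v=(np.array(uv)-c)/K[0,0]; r=np.linalg.norm(v)
        d=np.array([*(np.sin(r)*v/r),np.cos(r)]); T=m['tool_from_camera']; Rt=R.from_quat(s['eef_rot']).as_matrix()
        return Rt@T[:3,3]+s['tool_pos'], Rt@T[:3,:3]@d
    return np.array(m['position']),R.from_quat(m['attitude']).as_matrix()@d
def onz(n,uv,z):
    o,d=ray(n,uv); return (o+d*(z-o[2])/d[2]).round(4)
def tri(obs):
    A=np.zeros((3,3));b=np.zeros(3)
    for n,uv in obs:
        o,d=ray(n,uv); d/=np.linalg.norm(d); P=np.eye(3)-np.outer(d,d); A+=P;b+=P@o
    p=np.linalg.solve(A,b)
    e=[]
    for n,uv in obs:
        o,d=ray(n,uv); d/=np.linalg.norm(d); e.append(np.linalg.norm((np.eye(3)-np.outer(d,d))@(p-o)))
    return p.round(4),np.round(e,4)
E
python3 - <<'E'
from h import *
S=lambda x,y:(x/5+280-.4,y/5+240-.4)
C=lambda x,y:(x/4.8+160-.4,y/4.8+125-.4)
print('grip',tri([('side',S(210,157)),('scene',C(271,113))]))
for k,a,b in [('+x far(+y)',S(472,42),C(243,370)),('+x near(-y)',S(545,210),C(40,318)),('lip out +y',S(68,115),C(415,77)),('lip out -y',S(118,295),C(235,38)),('tip +y',S(121,107),C(400,110)),('tip -y',S(169,288),C(213,72))]:
    print(k,onz('side',a,.158),onz('scene',b,.158),tri([('side',a),('scene',b)])[0])
print('base side',onz('side',S(122,505),0),onz('side',S(520,425),0))
print('base scene',onz('scene',C(318,558),0),onz('scene',C(460,285),0),onz('scene',C(143,512),0))
# mat outer corners: wrist
for p in [(209,91),(364,127),(339,222),(192,188)]: print('mat w',onz('wrist',p,.004))
E
python3 - <<'E'
import cv2,sys
sys.path.insert(0,'.')
import numpy as np
from h import *
for n,box in (('scene',(270,180,380,290)),('side',(260,205,370,265))):
    im=cv2.cvtColor(cv2.imread(f'pics/{n}0.png'),cv2.COLOR_BGR2HSV)
    m=cv2.inRange(im,(20,170,90),(35,255,255)); k=np.zeros_like(m); k[box[1]:box[3],box[0]:box[2]]=m[box[1]:box[3],box[0]:box[2]]
    r=cv2.minAreaRect(cv2.findNonZero(k)); 
    h=cv2.convexHull(cv2.findNonZero(k)); q=cv2.approxPolyDP(h,5,True)[:,0]
    print(n,q.tolist()); P=np.array([onz(n,p,.004) for p in q]); print(P.tolist(),P.mean(0))
E
```

```text
grip (array([ 0.5244, -0.2462,  0.1696]), array([0.0009, 0.0009]))
+x far(+y) [ 0.659  -0.2161  0.158 ] [ 0.6625 -0.2143  0.158 ] [ 0.6605 -0.2149  0.1558]
+x near(-y) [ 0.6483 -0.3125  0.158 ] [ 0.6503 -0.3116  0.158 ] [ 0.6491 -0.3121  0.1568]
lip out +y [ 0.478 -0.193  0.158] [ 0.48   -0.1922  0.158 ] [ 0.4785 -0.1925  0.1569]
lip out -y [ 0.4671 -0.2907  0.158 ] [ 0.4682 -0.2879  0.158 ] [ 0.4671 -0.2891  0.1564]
tip +y [ 0.5009 -0.1968  0.158 ] [ 0.5027 -0.1929  0.158 ] [ 0.5011 -0.1943  0.1556]
tip -y [ 0.4877 -0.2947  0.158 ] [ 0.4927 -0.2903  0.158 ] [ 0.4888 -0.2924  0.1543]
base side [ 0.4653 -0.2885  0.    ] [ 0.6503 -0.3134  0.    ]
base scene [ 0.6616 -0.2155  0.    ] [ 0.4803 -0.1932  0.    ] [ 0.6507 -0.3118  0.    ]
mat w [0.5161 0.0955 0.004 ]
mat w [0.7034 0.0476 0.004 ]
mat w [ 0.6756 -0.0742  0.004 ]
mat w [ 0.4828 -0.0277  0.004 ]
scene [[363, 207], [333, 273], [282, 253], [316, 192]]
[[0.5109, 0.0959, 0.004], [0.7029, 0.0488, 0.004], [0.673, -0.075, 0.004], [0.4834, -0.029, 0.004]] [0.59255  0.010175 0.004   ]
side [[351, 249], [276, 255], [274, 221], [344, 215]]
[[0.6689, -0.0759, 0.004], [0.4795, -0.0267, 0.004], [0.5104, 0.094, 0.004], [0.6998, 0.0479, 0.004]] [0.58965  0.009825 0.004   ]
```

{"fn": "carry_out", "kwargs": {"rows": [[[-2,-1,-3,-0.12,0],[-4,-2,-5,-0.24,0],[-6.2,-3.1,-5,-0.36,0],[-8.5,-4.3,-5,-0.48,0],[-10.8,-5.5,-5,-0.6,0],[-13.1,-6.7,-5,-0.72,0],[-15.4,-7.9,-5,-0.84,0],[-17.7,-9,-5,-0.96,0],[-20,-10.2,-5,-1.08,0],[-22.2,-11.4,-5,-1.2,0],[-23.8,-12.2,-5,-1.32,0],[-24.6,-12.5,-5,-1.44,0]]], "grip_force": 20}}

```text
clock: 1.15
tool_pos: [0.5229, -0.2493, 0.281]
eef_rot: [0.064, 0.998, -0.001, -0.001]
wrist_force: [0.2, 0.1, -0.2]
grip_width: 0.999
```

```bash
python3 - <<'E'
from h import *
import cv2
s=readout.sense(); print(s['clock'],s['tool_pos'],R.from_quat(s['eef_rot']).as_matrix().round(4).tolist())
for n in('wrist',):
    im=read_camera(n)[:,:,::-1]; cv2.imwrite(f'pics/{n}1.png',im)
E
```

```text
1.15 [ 0.52287142 -0.2492843   0.28098803] [[-0.9917, 0.1285, -0.0016], [0.1285, 0.9917, -0.0013], [0.0014, -0.0015, -1.0]]
```

View pics/wrist1.png

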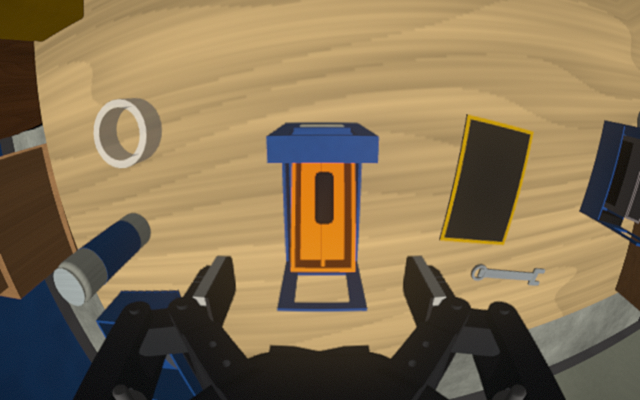

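The wrist view looks down on the bay, with the lip at the top (y≈148). The black bar spans about (324,172) to (324,223), 5 px right of the finger midline, which matches the 3 mm lag in y. Now the bar's centre and yaw by mask.

```bash
python3 - <<'E'
from h import *
import cv2
im=cv2.imread('pics/wrist1.png'); roi=im[165:232,300:350]; m=(roi.max(2)<70).astype('uint8')
n,l,st,c=cv2.connectedComponentsWithStats(m); i=1+st[1:,4].argmax(); print(st[i],c[i]+[300,165])
pts=np.argwhere(l==i)[:,::-1]+[300,165]
r=cv2.minAreaRect(pts.astype(np.float32)); print(r)
(cx,cy)=r[0]
print(onz('wrist',(cx,cy),.1696), onz('wrist',(cx,cy),.18))
# bar centreline at top and bottom rows (z of raised end ~ +9mm)
for y,z in((178,.160+.011),(218,.179+.011)):
    x=pts[pts[:,1]==y][:,0].mean(); print(y,x,onz('wrist',(x,y),z))
# orange rim left/right edges
hsv=cv2.cvtColor(im,cv2.COLOR_BGR2HSV); o=cv2.inRange(hsv,(5,150,120),(20,255,255))
for y in(170,200,230,260):
    xs=np.where(o[y,270:380])[0]+270; print(y,xs.min(),xs.max(), [onz('wrist',(x,y),.04+.1*.906+ (y-170)/90*.05)[:2].tolist() for x in(xs.min(),xs.max())])
E
```

```text
[ 16   8  17  50 826] [323.96731235 197.44430993]
((324.0, 197.5), (49.0, 16.0), 90.0)
[ 0.5255 -0.2473  0.1696] [ 0.5221 -0.247   0.18  ]
178 324.0 [ 0.5079 -0.2452  0.171 ]
218 324.0 [ 0.5362 -0.2488  0.19  ]
170 292 355 [[0.5066, -0.2758], [0.514, -0.215]]
200 292 355 [[0.5316, -0.2781], [0.5389, -0.2191]]
230 291 354 [[0.5549, -0.2812], [0.562, -0.2237]]
260 290 354 [[0.5769, -0.2842], [0.584, -0.2271]]
```

{"fn": "carry_out", "kwargs": {"rows": [[[0,0,2,0,0],[0,0,4,0,0],[0,0,6,0,0],[0,0,8,0,0],[0,0,8,0,0],[0,0,8,0,0]]]}}

```text
clock: 1.7
tool_pos: [0.5246, -0.2451, 0.2006]
eef_rot: [0.066, 0.998, 0.001, -0.001]
wrist_force: [0.5, -1.1, 0.4]
grip_width: 1.0
```

```bash
python3 - <<'E'
from h import *
import cv2
s=readout.sense(); print(s['clock'],s['tool_pos'],R.from_quat(s['eef_rot']).as_matrix().round(4).tolist())
im=read_camera('wrist')[:,:,::-1]; cv2.imwrite(f'pics/wrist2.png',im)
print(onz('wrist',(318.9,300),.1))
E
```

```text
1.7 [ 0.52458296 -0.24513673  0.200647  ] [[-0.9913, 0.1314, -0.0021], [0.1314, 0.9913, 0.0012], [0.0022, 0.0009, -1.0]]
[ 0.6287 -0.2602  0.1   ]
```

View pics/wrist2.png

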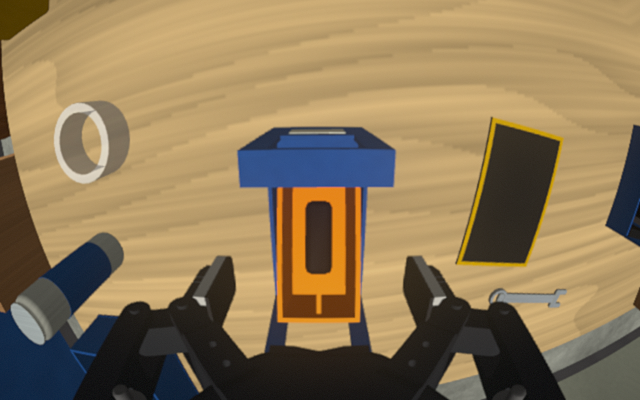

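```bash
python3 - <<'E'
from h import *
import cv2
im=cv2.imread('pics/wrist2.png'); roi=im[190:290,290:350]; m=(roi.max(2)<75).astype('uint8')
n,l,st,c=cv2.connectedComponentsWithStats(m); i=1+st[1:,4].argmax(); print(st[i]+[290,190,0,0,0])
cx,cy=c[i]+[290,190]
print(cx,cy,onz('wrist',(cx,cy),.1696), onz('wrist',(cx,cy),.18))
E
```

```text
[ 306  202   25   71 1706]
318.19988276670574 237.1957796014068 [ 0.5277 -0.2473  0.1696] [ 0.5227 -0.2466  0.18  ]
```

{"fn": "carry_out", "kwargs": {"rows": [[[-0.1,-0.1,1.5,0,0],[-0.1,-0.1,3,0,0],[-0.1,-0.1,4.2,0,0],[-0.1,-0.1,5,0,0],[-0.1,-0.1,5,0,0],[-0.1,-0.1,5,0,0.3],[-0.1,-0.1,5,0,0.6],[-0.1,-0.1,5,0,0.75],[-0.1,-0.1,5,0,0.9],[-0.1,-0.1,5,0,1],[-0.1,-0.1,5,0,1],[-0.1,-0.1,5,0,1]]], "grip_force": 20}}

```text
clock: 2.75
tool_pos: [0.5261, -0.2472, 0.1516]
eef_rot: [0.065, 0.998, -0.0, 0.0]
wrist_force: [-0.7, 1.0, 1.9]
grip_width: 0.183
```

```bash
cat > look.py <<'E'
from h import *
import cv2,sys
t=sys.argv[1]
s=readout.sense(); print(s['clock'],s['tool_pos'],s['wrist_force'].round(2) if hasattr(s['wrist_force'],'round') else s['wrist_force'],s['wrist_torque'],s['grip_width'])
a=read_camera('side')[:,:,::-1][int(sys.argv[2]):int(sys.argv[2])+130,int(sys.argv[3]):int(sys.argv[3])+160]
cv2.imwrite(f'pics/s{t}.png',cv2.resize(a,None,fx=4.5,fy=4.5,interpolation=cv2.INTER_CUBIC))
E
python3 look.py 3 220 260
```

```text
2.75 [ 0.52605299 -0.2471591   0.15160945] [-0.69  0.99  1.87] [0.11832546 0.05779383 0.03048531] 0.18310866177309432
```

View pics/s3.png

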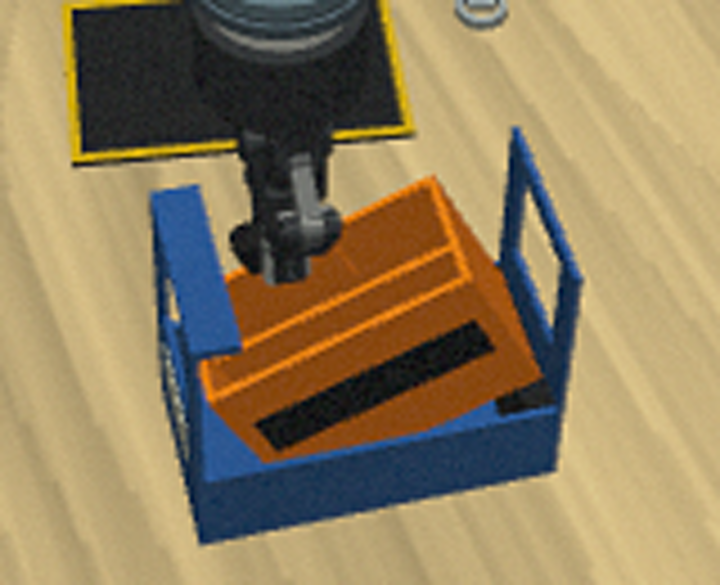

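{"fn": "carry_out", "kwargs": {"rows": [[[-0.1,0,-0.2,0,1],[-0.2,0,-0.4,0,1],[-0.3,0,-0.6,0,1],[-0.4,0,-0.8,0,1],[-0.5,0,-1.0,0,1],[-0.6,0,-1.2,0,1],[-0.7,0,-1.4,0,1],[-0.8,0,-1.5,0,1],[-0.8,0,-1.5,0,1],[-0.8,0,-1.5,0,1]]]}}

```text
clock: 3.63
tool_pos: [0.5336, -0.2481, 0.1664]
eef_rot: [0.065, 0.998, 0.0, -0.0]
wrist_force: [-2.5, 0.3, -1.8]
grip_width: 0.181
```

```bash
python3 look.py 4 220 260
```

```text
3.6333 [ 0.53357301 -0.24813783  0.16636396] [-2.49  0.29 -1.78] [0.14957979 0.6523198  0.04112719] 0.18086287088791314
```

View pics/s4.png

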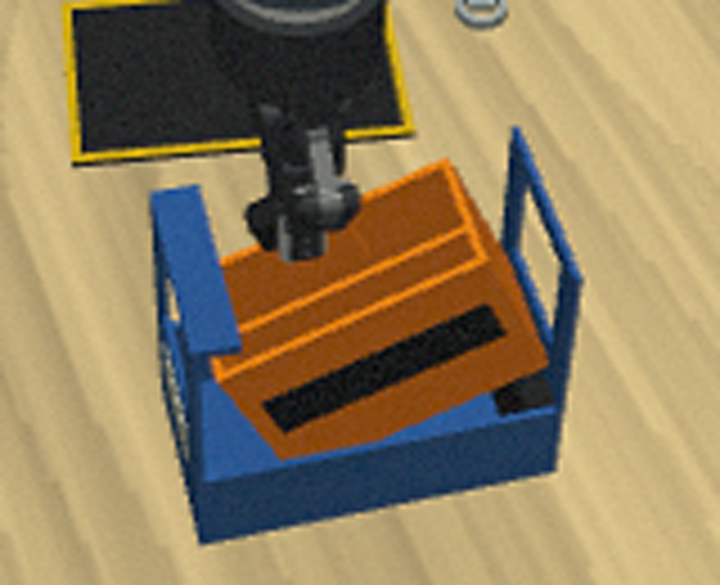

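{"fn": "carry_out", "kwargs": {"rows": [[[-0.2,0,-0.2,0,1],[-0.4,0,-0.4,0,1],[-0.6,0,-0.6,0,1],[-0.8,0,-0.8,0,1],[-1.0,0,-1.0,0,1],[-1.2,0,-1.1,0,1],[-1.4,0,-1.2,0,1],[-1.6,0,-1.3,0,1],[-1.8,0,-1.4,0,1],[-2.0,0,-1.5,0,1],[-2.0,0,-1.5,0,1]]]}}

```text
clock: 4.6
tool_pos: [0.5542, -0.2509, 0.1816]
eef_rot: [0.065, 0.998, -0.0, 0.0]
wrist_force: [-2.6, 0.4, -2.5]
grip_width: 0.181
```

```bash
python3 look.py 5 220 260
```

```text
4.6 [ 0.55422972 -0.25092912  0.1815672 ] [-2.61  0.4  -2.5 ] [ 0.15530747  0.86144566 -0.01304645] 0.18098458302910825
```

View pics/s5.png

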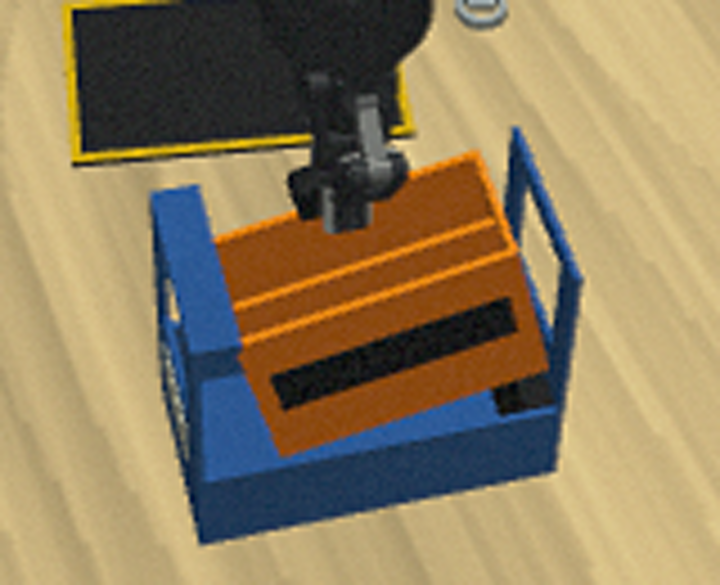

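{"fn": "carry_out", "kwargs": {"rows": [[[-0.25,0,-0.1,0,1],[-0.5,0,-0.2,0,1],[-0.75,0,-0.3,0,1],[-1.0,0,-0.4,0,1],[-1.25,0,-0.5,0,1],[-1.5,0,-0.7,0,1],[-1.75,0,-0.9,0,1],[-2.0,0,-1.1,0,1],[-2.3,0,-1.3,0,1],[-2.5,0,-1.5,0,1],[-2.7,0,-1.5,0,1],[-2.7,0,-1.5,0,1]]]}}

```text
clock: 5.65
tool_pos: [0.5809, -0.2544, 0.1966]
eef_rot: [0.065, 0.998, -0.0, 0.0]
wrist_force: [-1.0, -1.0, -2.6]
grip_width: 0.184
```

```bash
python3 look.py 6 210 270
```

```text
5.65 [ 0.58092024 -0.25437449  0.19664543] [-0.97 -1.02 -2.56] [0.1182122  0.52204889 0.03275095] 0.1838954025779702
```

View pics/s6.png

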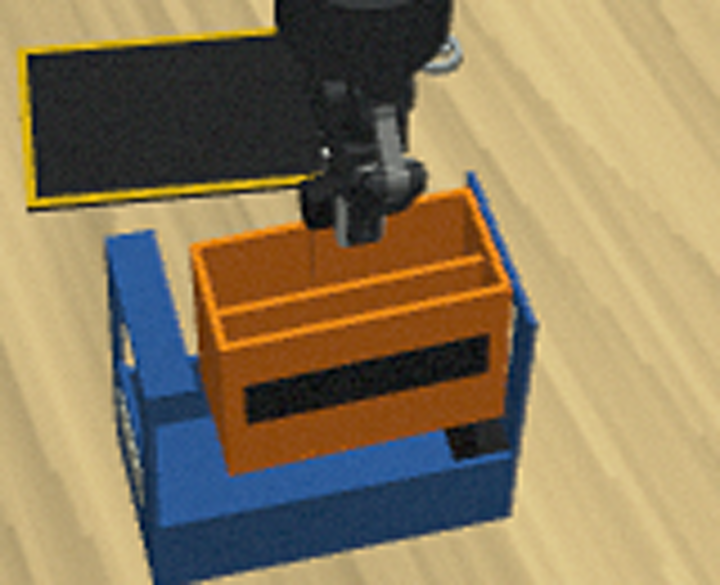

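{"fn": "carry_out", "kwargs": {"rows": [[[-0.15,0,0,0,1],[-0.3,0,0,0,1],[-0.3,0,0,0,1],[-0.1,0,-0.2,0,1],[0.2,0,-0.4,0,1],[0.5,0,-0.5,0,1],[0.6,0,-0.5,0,1],[0.6,0,-0.5,0,1],[0.6,0,-0.5,0,1]]]}}

```text
clock: 6.45
tool_pos: [0.5745, -0.2536, 0.2015]
eef_rot: [0.065, 0.998, -0.0, 0.0]
wrist_force: [0.4, -0.2, -2.3]
grip_width: 0.181
```

```bash
python3 look.py 7 210 270; python3 - <<'E'
import cv2
from h import *
im=read_camera('scene')[:,:,::-1][90:250,150:300]; cv2.imwrite('pics/c7.png',cv2.resize(im,None,fx=3.7,fy=3.7,interpolation=cv2.INTER_CUBIC))
E
```

```text
6.45 [ 0.57451491 -0.25357366  0.20148341] [ 0.37 -0.19 -2.27] [0.02838148 0.01350388 0.00421012] 0.18141092871012776
```

View pics/s7.png

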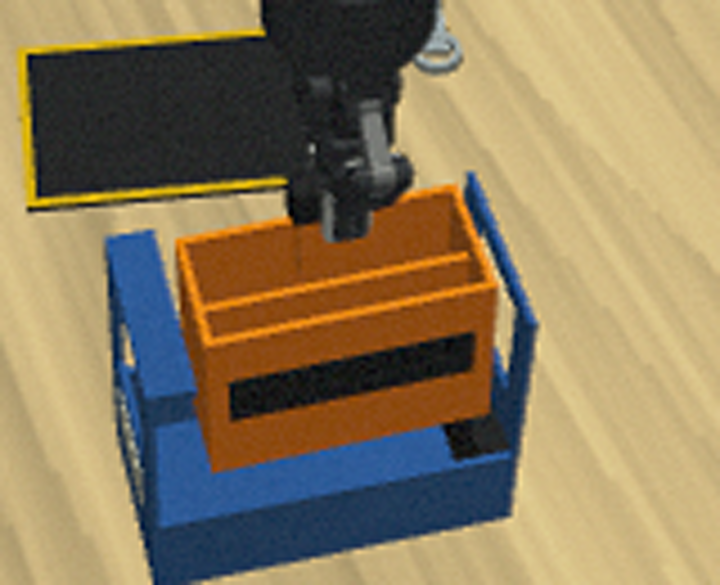

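View pics/c7.png

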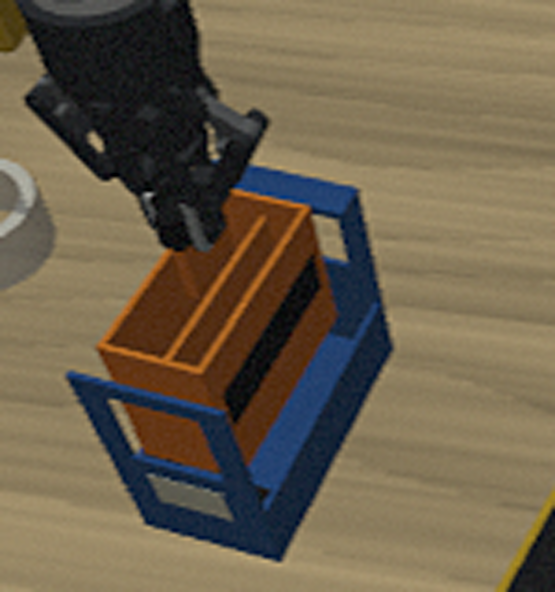

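```bash
cat > p.py <<'E'
from h import *
S=lambda x,y:('side',(x/4.5+270-.4,y/4.5+210-.4))
C=lambda x,y:('scene',(x/3.7+150-.4,y/3.7+90-.4))
f=np.array([.5744,-.2535,.004]); a=np.array([.9925,-.122,0]); b=np.array([.122,.9925,0])
for k,o in {'+x-y':[S(496,288),C(100,347)],'+x+y':[S(461,186),C(203,373)],'-x+y':[S(178,240),C(309,207)]}.items():
    p,e=tri(o); d=p-f; print(k,p,e,'bay:',(d@a).round(4),(d@b).round(4),d[2].round(4))
E
python3 p.py
```

```text
+x-y [ 0.6358 -0.2945  0.1688] [0.0002 0.0002] bay: 0.0659 -0.0332 0.1648
+x+y [ 0.6457 -0.2307  0.1696] [0.0011 0.0011] bay: 0.068 0.0313 0.1656
-x+y [ 0.5078 -0.2129  0.1662] [0.0002 0.0002] bay: -0.0711 0.0322 0.1622
```

{"fn": "carry_out", "kwargs": {"rows": [[[-0.1,0,-0.5,0,1],[-0.1,0,-1.3,0,1],[-0.1,0,-2.3,0,1],[-0.1,0,-3.3,0,1],[-0.1,0,-4.5,0,1],[-0.1,0,-5.7,0,1],[-0.1,0,-6.9,0,1],[-0.1,0,-8.1,0,1],[-0.1,0,-9.3,0,1],[-0.1,0,-10.5,0,1],[-0.1,0,-11.6,0,1],[-0.1,0,-12.4,0,1]]]}}

```text
clock: 7.55
tool_pos: [0.5758, -0.2537, 0.327]
eef_rot: [0.065, 0.998, -0.0, 0.001]
wrist_force: [0.2, 0.8, -2.6]
grip_width: 0.181
```

{"fn": "carry_out", "kwargs": {"rows": [[[0,0,-0.6,0,1],[0,0,-1.0,0,1],[0,0,-1.0,0,1],[0,0,-1.0,0,1]]]}}

```text
clock: 7.88
tool_pos: [0.5753, -0.2536, 0.335]
eef_rot: [0.065, 0.998, 0.0, -0.0]
wrist_force: [0.5, 0.1, -3.5]
grip_width: 0.184
```

```bash
python3 look.py 8 170 270
```

```text
7.8833 [ 0.57527854 -0.25360213  0.33497783] [ 0.47  0.14 -3.47] [-0.03567948  0.01536593 -0.04792946] 0.18377427232312507
```

View pics/s8.png

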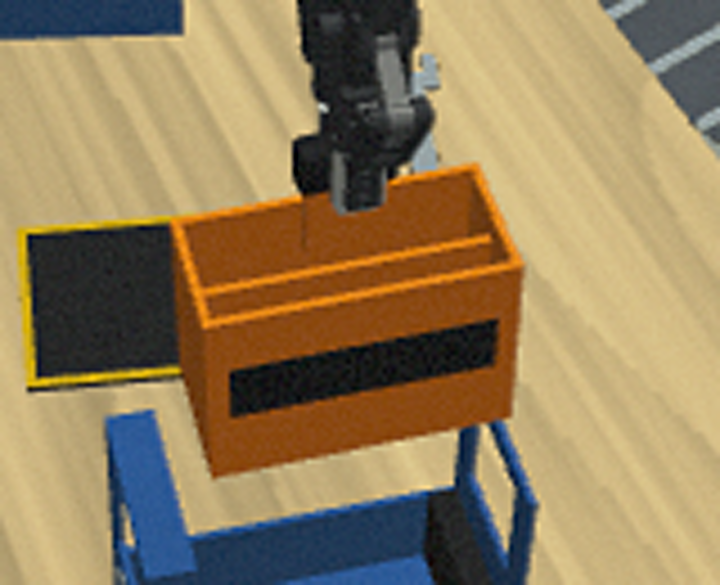

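{"fn": "carry_out", "kwargs": {"rows": [[[0,0.5,0,0,1],[0.1,1.3,0,0,1],[0.2,2.5,0,0.01,1],[0.3,3.8,0,0.02,1],[0.4,5.2,0,0.03,1],[0.5,6.6,0,0.04,1],[0.6,8,0,0.05,1],[0.7,9.4,0,0.06,1],[0.8,10.8,0,0.07,1],[0.9,12.2,0,0.08,1],[1.0,13.6,0,0.09,1],[1.1,15,0,0.1,1]]]}}

```text
clock: 8.93
tool_pos: [0.5838, -0.1016, 0.335]
eef_rot: [0.115, 0.993, 0.0, -0.0]
wrist_force: [-0.1, 0.4, -3.1]
grip_width: 0.186
```

```bash
python3 - <<'E'
from h import *
s=readout.sense(); M=R.from_quat(s['eef_rot']).as_matrix(); d=np.array([.594,.010,.155])-s['tool_pos']
print(s['tool_pos'],M.T@d, 'yaw',np.degrees(np.arctan2(-M[1,0],-M[0,0])))
E
```

```text
[ 0.58382564 -0.10161678  0.33504762] [0.01546065 0.11092983 0.18009583] yaw -13.19171384280449
```

{"fn": "carry_out", "kwargs": {"rows": [[[0.1,1.4,0,0.015,1],[0.3,2.8,0,0.015,1],[0.5,4.2,0,0.015,1],[0.7,5.6,0,0.015,1],[0.9,7,0,0.015,1],[1.1,8.4,0,0.015,1],[1.3,9.7,0,0.015,1],[1.5,10.6,0,0.015,1],[1.5,11.1,0,0.015,1],[1.5,11.2,0,0.015,1],[1.5,11.2,0.5,0.015,1],[1.5,11.2,1.5,0.015,1]]]}}

```text
clock: 9.93
tool_pos: [0.5959, 0.008, 0.3208]
eef_rot: [0.123, 0.992, -0.0, 0.001]
wrist_force: [0.1, 0.4, -3.3]
grip_width: 0.182
```

{"fn": "carry_out", "kwargs": {"rows": [[[0,0,1.5,0,1],[0,0,3,0,1],[0,0,4.5,0,1],[0,0,6,0,1],[0,0,7.5,0,1],[0,0,9,0,1],[0,0,10.5,0,1],[0,0,12,0,1],[0,0,13.5,0,1],[0,0,14.5,0,1],[0,0,15,0,1],[0,0,15,0,1]]]}}

```text
clock: 10.93
tool_pos: [0.5941, 0.0083, 0.1688]
eef_rot: [0.123, 0.992, -0.0, -0.001]
wrist_force: [-0.7, -0.5, -2.9]
grip_width: 0.183
```

```bash
python3 - <<'E'
from h import *
import cv2
s=readout.sense(); M=R.from_quat(s['eef_rot']).as_matrix(); d=np.array([.594,.010,.155])-s['tool_pos']
print(s['clock'],s['tool_pos'],s['wrist_force'],M.T@d, 'yaw',np.degrees(np.arctan2(-M[1,0],-M[0,0])))
a=read_camera('side')[:,:,::-1][150:270,240:380]; cv2.imwrite('pics/s9.png',cv2.resize(a,None,fx=4.5,fy=4.5,interpolation=cv2.INTER_CUBIC))
a=read_camera('scene')[:,:,::-1][120:290,250:390]; cv2.imwrite('pics/c9.png',cv2.resize(a,None,fx=3.5,fy=3.5,interpolation=cv2.INTER_CUBIC))
E
```

```text
10.9333 [0.59413356 0.00828805 0.16878463] [-0.72357299 -0.51983873 -2.87241909] [0.00051403 0.00164141 0.01378427] yaw -14.118645408147525
```

View pics/s9.png

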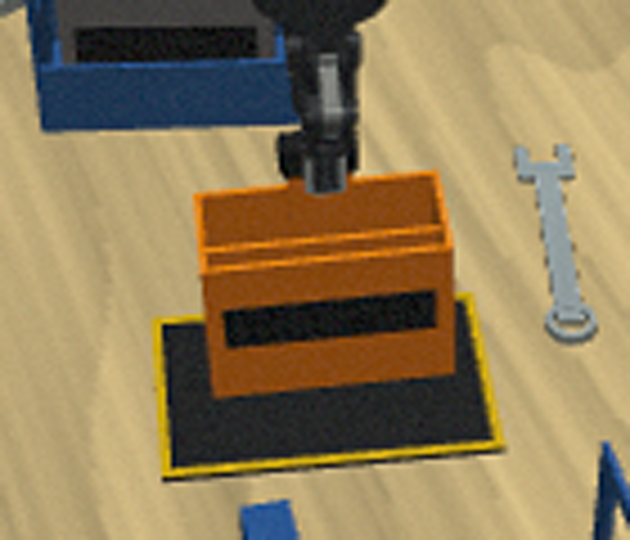

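View pics/c9.png

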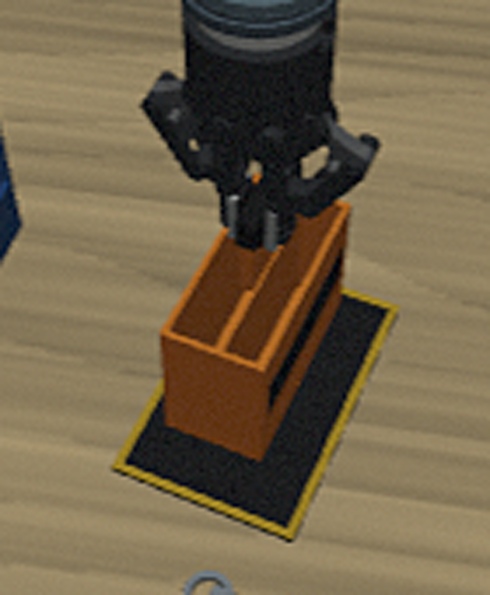

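```bash
python3 - <<'E'
from h import *
S=lambda x,y:('side',(x/4.5+240-.4,y/4.5+150-.4))
C=lambda x,y:('scene',(x/3.5+250-.4,y/3.5+120-.4))
P={}
for k,o in {'+x-y':[S(452,245),C(163,332)],'+x+y':[S(437,173),C(266,368)],'-x+y':[S(195,195),C(349,206)],'bot+x-y':[S(455,374),C(168,428)]}.items():
    P[k],e=tri(o); print(k,P[k],e)
print('centre',(P['+x-y']+P['-x+y'])/2)
E
```

```text
+x-y [ 0.6504 -0.0383  0.138 ] [0.0004 0.0004]
+x+y [0.665  0.024  0.1357] [0.0011 0.0011]
-x+y [0.532  0.0567 0.1323] [0.0005 0.0005]
bot+x-y [ 0.6546 -0.0397  0.0348] [0.0008 0.0008]
centre [0.5912  0.0092  0.13515]
```

{"fn": "carry_out", "kwargs": {"rows": [[[-0.1,0.1,0.5,0,1],[-0.1,0.1,1.0,0,1],[-0.1,0.1,1.5,0,1],[-0.1,0.1,2.0,0,1],[-0.1,0.1,2.3,0,1],[-0.1,0.1,2.5,0,1],[-0.1,0.1,2.6,0,1],[-0.1,0.1,2.6,0,1]]]}}

```text
clock: 11.7
tool_pos: [0.5962, 0.0097, 0.144]
eef_rot: [0.123, 0.992, -0.0, -0.0]
wrist_force: [-0.3, -0.3, -3.6]
grip_width: 0.181
```

{"fn": "carry_out", "kwargs": {"rows": [[[0,0,0.1,0,1],[0,0,0.2,0,1],[0,0,0.3,0,1],[0,0,0.4,0,1],[0,0,0.4,0,1]]]}}

```text
clock: 12.12
tool_pos: [0.5962, 0.0097, 0.1401]
eef_rot: [0.123, 0.992, -0.0, -0.0]
wrist_force: [0.2, 0.5, -3.9]
grip_width: 0.179
```

{"fn": "carry_out", "kwargs": {"rows": [[[0,0,0.1,0,1],[0,0,0.2,0,1],[0,0,0.2,0,1]]]}}

```text
clock: 12.37
tool_pos: [0.5964, 0.0097, 0.1382]
eef_rot: [0.123, 0.992, -0.0, 0.0]
wrist_force: [0.8, -0.4, -2.6]
grip_width: 0.184
```

```bash
python3 look.py 10 150 240
```

```text
12.3667 [0.59639237 0.00967869 0.13822959] [ 0.77 -0.42 -2.58] [-0.07477506  0.00422484  0.04340822] 0.1841197372530078
```

View pics/s10.png

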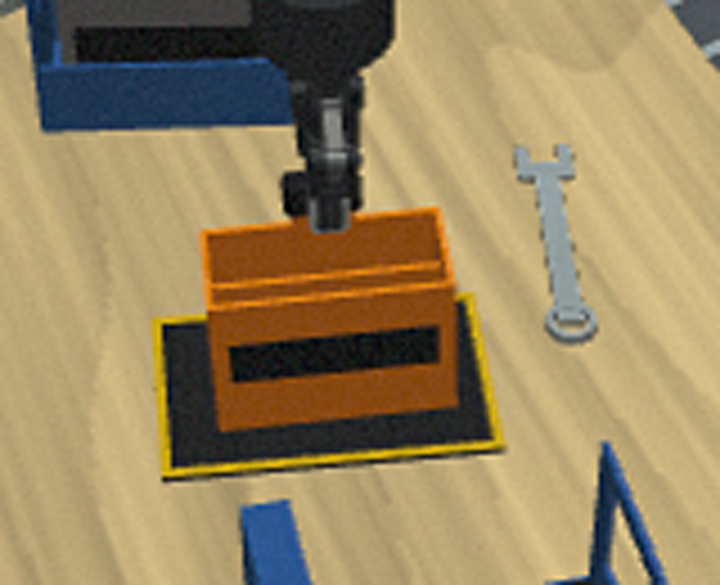

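{"fn": "carry_out", "kwargs": {"rows": [[[0,0,0.05,0,1],[0,0,0.1,0,1],[0,0,0.1,0,1]]]}}

```text
clock: 12.67
tool_pos: [0.5969, 0.0096, 0.1379]
eef_rot: [0.123, 0.992, 0.0, 0.001]
wrist_force: [0.3, -0.9, 1.5]
grip_width: 0.183
```

{"fn": "carry_out", "kwargs": {"rows": [[[0,0,0.05,0,1],[0,0,0.1,0,1],[0,0,0.1,0,1]]]}}

```text
clock: 12.92
tool_pos: [0.5978, 0.0094, 0.1374]
eef_rot: [0.123, 0.992, 0.0, 0.002]
wrist_force: [1.3, -0.6, 5.9]
grip_width: 0.185
```

{"fn": "carry_out", "kwargs": {"rows": [[[0,0,0,0,0.84],[0,0,0,0,0.8],[0,0,0,0,0.77],[0,0,0,0,0.73],[0,0,0,0,0.6],[0,0,0,0,0.4],[0,0,0,0,0.2],[0,0,0,0,0.1],[0,0,0,0,0.1]]]}}

```text
clock: 13.67
tool_pos: [0.5963, 0.0097, 0.1363]
eef_rot: [0.123, 0.992, -0.0, -0.0]
wrist_force: [0.6, 0.1, 1.1]
grip_width: 0.9
```

```bash
python3 look.py 11 150 240; python3 - <<'E'
from h import *
import cv2
cv2.imwrite('pics/w11.png',read_camera('wrist')[:,:,::-1])
E
```

```text
13.6667 [0.5962869  0.00971921 0.13626034] [0.62 0.06 1.1 ] [ 0.02815922 -0.00289522  0.03460782] 0.900049774140084
```

View pics/s11.png

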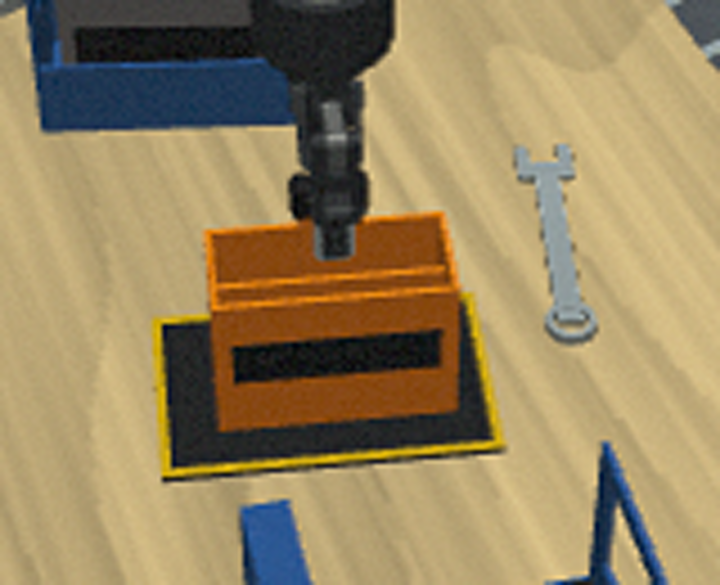

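View pics/w11.png

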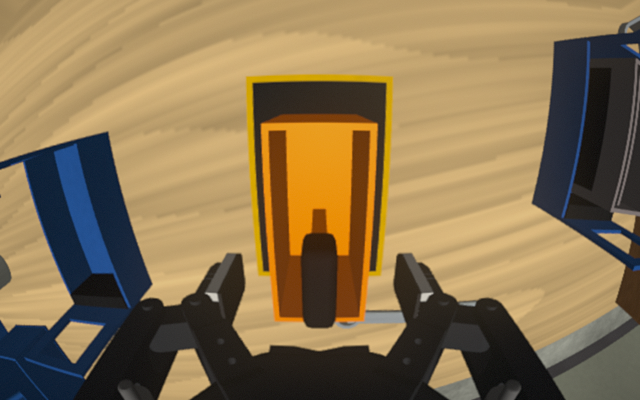

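The caddy stands level on the mat and the fingers are open, clear on both sides of the bar (bar x about 302–336, pads at about 240 and 400). Next I'll retreat straight up.

{"fn": "carry_out", "kwargs": {"rows": [[[0,0,-0.8,0,0.1],[0,0,-2,0,0.1],[0,0,-4,0,0.1],[0,0,-6,0,0.1],[0,0,-8,0,0.1],[0,0,-10,0,0.1],[0,0,-12,0,0.1],[0,0,-14,0,0.1],[0,0,-15,0,0.1],[0,0,-15,0,0.1]]]}}

```text
clock: 14.6
tool_pos: [0.5979, 0.0099, 0.2898]
eef_rot: [0.123, 0.992, 0.0, 0.003]
wrist_force: [-0.0, 0.3, 0.0]
grip_width: 0.899
```

```bash
python3 look.py 12 150 240; python3 - <<'E'
from h import *
import cv2
im=read_camera('scene')[:,:,::-1]; cv2.imwrite('pics/c12f.png',im)
a=im[120:290,250:390]; cv2.imwrite('pics/c12.png',cv2.resize(a,None,fx=3.5,fy=3.5,interpolation=cv2.INTER_CUBIC))
E
```

```text
14.6 [0.59791382 0.00991262 0.28979889] [-0.03  0.25  0.02] [ 0.0203474  -0.03234671 -0.00635681] 0.8986748540439499
```

View pics/s12.png

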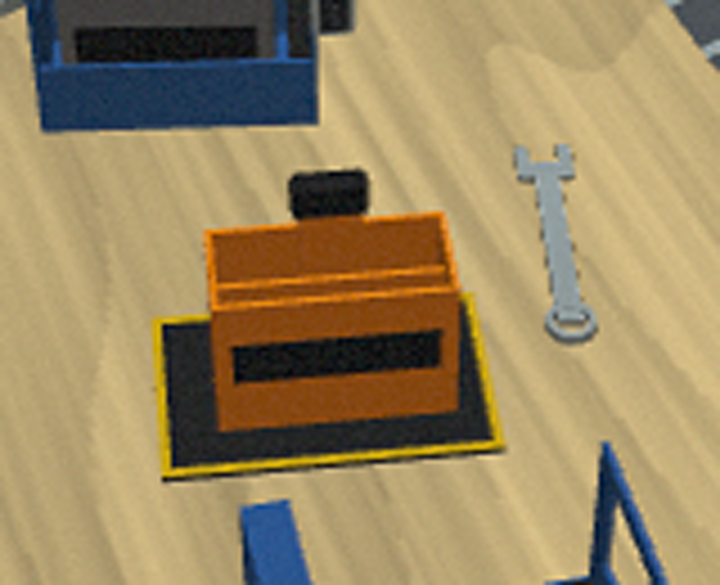

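View pics/c12.png

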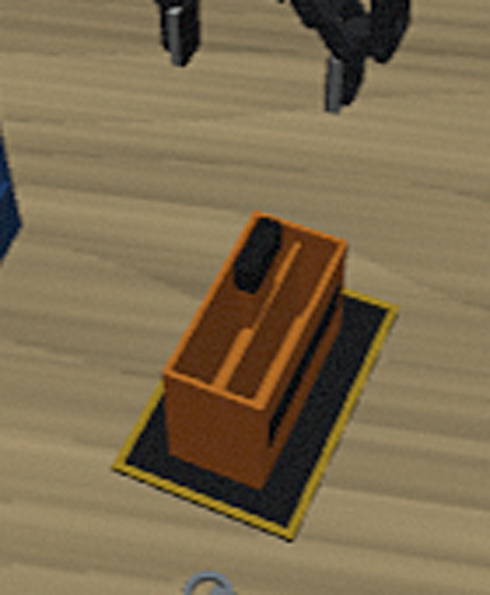

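View pics/c12f.png

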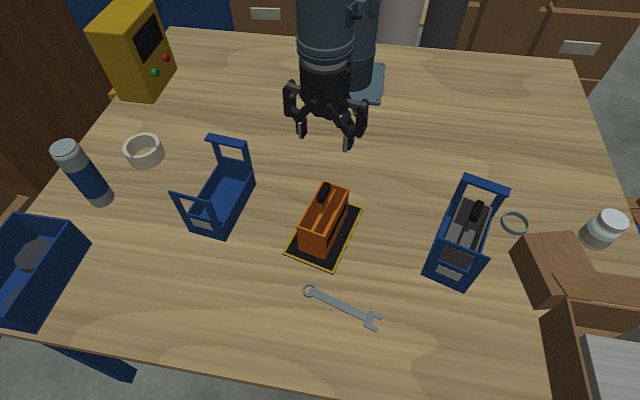

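```bash
python3 - <<'E'
from h import *
S=lambda x,y:('side',(x/4.5+240-.4,y/4.5+150-.4))
C=lambda x,y:('scene',(x/3.5+250-.4,y/3.5+120-.4))
P={}
for k,o in {'+x-y':[S(459,287),C(163,375)],'+x+y':[S(443,213),C(264,407)],'-x+y':[S(206,231),C(348,242)]}.items():
    P[k],e=tri(o); print(k,P[k],e)
d=P['+x+y']-P['-x+y']
print('centre',(P['+x-y']+P['-x+y'])/2,'yaw',np.degrees(np.arctan2(d[1],d[0])),readout.sense()['dq'])
E
```

```text
+x-y [ 0.6567 -0.0381  0.1026] [0.0016 0.0016]
+x+y [0.6702 0.0245 0.1022] [0.0004 0.0004]
-x+y [0.537  0.0582 0.1019] [0. 0.]
centre [0.59685 0.01005 0.10225] yaw -14.19806695153218 [ 0.00010731  0.02294998  0.00261856  0.02515921  0.0017123  -0.00126875
 -0.00013749]
```

```bash
python3 -c "
from rig import arm
print(arm.sign_off())"
```

```text
the job is handed in; nothing more can be done
None
```

The orange caddy is out of its bay and standing upright in the middle of the black mat, lengthwise along it. It is released, with the open gripper about 15 cm above where it let go. I handed the job in at about 15 s.

**What I did:** I gripped the black bar at 20 N. The tool cannot tilt, so I raised the bar and moved it along the bay. The caddy's low corner bore on the plain end frame (about 3 N), and the caddy turned level in the fingers. I then centred it in the mouth and lifted it straight up. I set it on the mat in steps down to 1 mm and opened the fingers slowly.

**Last checks (camera):**
- **Level:** the three rim corners I could measure agree in height to about 1 mm (102–103 mm, where about 104 is expected on the mat).
- **Direction:** the caddy's heading is -14.2° against the mat's -14.0°.
- **Position:** the caddy's centre is at (0.597, 0.010). The mat's centre is about (0.5925, 0.010), so it sits about 4 mm off along the mat's length.
- **Grey caddy:** it looks unmoved in the pictures.
- **Forces:** wrist force is zero within noise. The highest reading at the end of any move was about 6 N, at touchdown.

**Disagreements:** the caddy was about 1–2° from level when it touched down, and it settled flat when released. The different views of the mat's centre differed by up to 5 mm in x. No check failed.

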